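Feed a box down the guided lane and shut the keeper behind it

TASK

Push the large black box along the feed lane with your fingertips until it sits square against the black end stop, without the box or the robot touching either guide rail; it stands crooked and off the middle at first, so straighten and centre it before it goes between the rails. Then push the keeper arm fully shut behind it. Do not lift or tip the box, and leave the other things on the bench where they are.

Things in the scene. Friction and masses are not known exactly. Their poses are not given: they have to be found in the camera images.
- lane: Feed lane screwed to the bench: grey plate 6 thick, two low rails, black end stop, keeper arm. Origin at bench height; x = feed direction (roughly away from the robot) along the middle line, y = left, z up. Plate x -170..150, y -100..85. Rails x -45..130; before them the open infeed. End stop: near face at x = 130, 84 wide, top 40 above the bench. (mm)
- rail_left: left guide rail, 175 long, 10 wide, 14 high on the plate (top 20 above the bench); origin at its middle on the plate's top; in the lane's frame its inner face is at y = +60 (lane is 120 wide inside). Must not be touched. (mm)
- rail_right: right guide rail, the same, inner face at y = -60 in the lane's frame. Must not be touched. (mm)
- feed_box: Black lidded box, the largest loose box, 0.17 to 0.35 kg: 70 along its x, 102 along its y, 51 high. Origin at the centre of its underside, z up. Starts on the infeed plate, its x within 9 degrees of the lane's x, up to 15 off the middle line. At home its centre is at x = 95, y = 0 in the lane's frame, 9 clear of each rail. (mm)
- keeper (a joint): Angle in rad of the keeper, a steel arm on an upright pivot outside the right rail. 0 = shut, at its own stop: it points along the lane's +y, across the lane, 15 behind a box at home. 1.5 to 2.2 = open: it points back along -x or outwards, clear of the lane. Anticlockwise from above opens. Light friction (0.03 N m): stays where left. (mm)
- keeper_hinge (a point): On the pivot axis at the arm's mid height, 36 above the bench; x = 40, y = -83 in the lane's frame. The arm is a bar 10 thick and 80 long from the axis, 26 to 46 above the bench, so it passes 6 over the rail. Pivot boss radius 11; bolt head up to 52 above the bench. (mm)
- keeper_tip (a point): middle of the free end of the keeper arm, 80 from the pivot axis, 36 above the bench (mm)
- small_box: small black lidded box, 57x67x35, on the bench left of the lane; a bystander; origin at the centre of its underside (mm)
- reel: reel of solder wire, 54 diameter, 43 high, on the bench left of the lane; a bystander; origin at the centre of its underside (mm)
- caliper: steel caliper, 60x200x13, lying to the right of the lane; a bystander; origin at the centre of its underside (mm)
- transformer: small transformer, 36x34x25, on the right part of the bench; a bystander; origin at the centre of its underside (mm)
- stapler: blue and black stapler, 28x115x33, on the right part of the bench; a bystander; origin at the centre of its underside (mm)
- heatsink: finned heatsink, 30x50x26, on the far right of the bench; a bystander; origin at the centre of its underside (mm)
Mind the look-alikes: they are no part of the job. Of the things shaped like the feed_box, the black one is meant.

How it is judged:
On the way, in this order (a step that is already met when the one before it is completed fails the run):
1. the box is at the end stop, square, while the keeper is still open (x of feed_box in the frame of lane above 0.089 m and y of feed_box in the frame of lane between -0.0095 and 0.0095 m and z of feed_box in the frame of lane below 0.01 m and angle between the x axis of feed_box and the x axis of lane, either way round below 0.09 rad and angle between feed_box's own z axis and vertical below 0.08 rad and value of joint keeper above 1.2 rad), for 0.2 s.
2. the keeper is shut behind the box (value of joint keeper below 0.12 rad), for 0.2 s.
At the end, for the whole second after the job is handed in: The box lies flat in the lane, its front within 6 mm of the end stop, within 5 degrees of square and between the rails without touching them (within 9.5 mm of the middle line); the keeper is shut to within 0.12 rad; everything is at rest (x of feed_box in the frame of lane above 0.089 m and y of feed_box in the frame of lane between -0.0095 and 0.0095 m and z of feed_box in the frame of lane below 0.01 m and angle between the x axis of feed_box and the x axis of lane, either way round below 0.09 rad and angle between feed_box's own z axis and vertical below 0.08 rad and value of joint keeper below 0.12 rad and linear speed of feed_box below 0.02 m/s).
It fails at once if the box touches a rail (contact force between feed_box and rail_left above 0.2 N or contact force between feed_box and rail_right above 0.2 N).
It fails at once if the robot touches a rail (contact force between any of the arm, the fingers and rail_left above 0.2 N or contact force between any of the arm, the fingers and rail_right above 0.2 N).
It fails at once if the box is lifted off the bench or plate by more than 8 mm, or tipped (z of feed_box in the frame of lane above 0.014 m or angle between feed_box's own z axis and vertical above 0.2 rad).
It fails at once if a bystander is moved by more than 15 mm (distance of any of small_box, reel, caliper, transformer, stapler, heatsink from where it was at the start of the episode above 0.015 m).
It also fails if it takes over 72 s, if anything falls off the work surface, if the arm or the gripper's body presses on something with over 40 N, if the wrist force passes 120 N, or if a joint passes its speed limit or range.

ROBOT

A 7-joint arm with a two-finger parallel gripper is mounted at the origin on a cart in front of the work surface, level with it; the furniture and walls round the work are solid. World frame = base frame: x ahead of the robot, y to its left, z up, the work surface at z = 0. Lengths are in m, angles in rad, forces in N, time in s.
With the tool pointing down it reaches from about 0.4 to 0.75 m from the base axis. Payload 19.5 kg.
Tool frame: the origin (TCP) lies between the finger pads; the fingertips stand 25 mm ahead of it and the grasp point (between the pads) lies 6 mm ahead of it (r.tip_reach is the distance from the TCP to the fingertips, in m); z points along the fingers, y is the line along which they close (so a half turn about z gives the same grasp; the last joint's range is limited). The gripper opens to 85 mm and grips with 20 to 120 N. Pads are 22 mm wide; open, the fingers measure 114 mm over their backs; the gripper's body (76 mm by 85 mm) begins 54 mm behind the grasp point. The pads swing forward as they close: fully open they stand 13 mm farther back than shut.
Start: joints at [-1.278, 0.707, -0.028, 1.485, 0.022, 0.951, -0.075], TCP at [0.189, 0.543, 0.256] pointing down, gripper open.
Joint ranges: [-2.71, 2.71], [-0.32, 2.16], [-1.57, 1.52], [0, 2.45], [-1.46, 4.6], [0, 2.02], [-2.83, 2.83]. Speed limits (rad/s): [1.89, 1.89, 2.57, 2.57, 3.01, 3.01, 3.01].

INTERFACE

Orientations are given as a unit quaternion [w, x, y, z].
In Python, from cell import r gives the robot as it stands.
- The arm moves only by the tool jog_arm, never from a script. Its argument "commands" is a list of rows, each a list of 3 entries, a list of its own where there are three numbers: the shift along the tool's x, y, z in cm, then the turn, a rotation vector about the tool's x, y, z in rad, then the gripper command: -1 is shut, 1 is fully open, values between are in proportion. A call has 1 to 20 rows; each row shifts and turns the commanded pose from where the row before left it, along the tool's axes as they then stand; what a row does not reach is not made up. A row lasts 1/12 s, in which the tool goes at most 41.7 mm and 7.16 degrees, less where a joint would pass 70% of its speed; a pose out of reach is approached as far as the arm can. A call with a gripper value outside its range is refused whole. The fingers move at their own pace and stop on an object; "grip_force" is the grip in N (left out, the last holds). Time passes only in rows, so rows that do not move let the fingers close. It gives the time, the measured TCP pose, the force, the opening and the grip force at its end, in the units of the state.
- r.observe(): the state, without advancing time (a new reading comes with each control period).
- r.get_image(name): name is "scene" or "top" or "wrist"; returns the picture (480x640x3 uint8, red, green, blue); there is no depth.
- r.calibration(name): a dict with "camera_matrix" (3x3 intrinsics, pixels), "k1" (the pictures are not rectified: a ray, as slopes to the right and down, at radius r is drawn at 1 + k1 r^2 times it, then the intrinsics apply), "rvec" (rotation vector, rad) and "tvec" (3), from world to camera coordinates, as OpenCV has them; the wrist camera has in their place "mount" (4x4, takes a point from camera to tool coordinates, whose origin is the TCP and whose axes are the flange's). Camera axes: x right, y down, z forward; pixel columns grow to the right and rows downward; lengths in m; the calibration is good to about 2 mm. A picture is of the moment at which its call begins: read the wrist's pose just before it. calibration takes no time and is no camera call.
- r.job_done(): hands the job in; it is judged then, once.
The state is a dict: "t": time; "qpos": joint angles; "qd": joint speeds; "tau": joint torques, N m; "position": TCP position; "orientation": TCP orientation; "ft_force": force on the tool from outside, world axes, zero at the start; "torque": the same for the moment, N m; "grip_width": finger opening in m; "finger_force": force on a finger pad.
Only numpy, scipy, OpenCV 4.12 (cv2) and the standard library are available. Lean on these libraries where they do the work, as an engineer would, in place of code of your own. Each camera call takes 0.05 s, during which the arm holds its last target. There are 200 camera calls.

## Working session

There is one attempt and no reset: what is moved stays moved. The work goes in short steps, Python scripts to look and compute and a tool call to move; the robot and the scene stay as the last step left them, time stands still between calls to the robot, and variables do not carry over. Pictures are saved under pics/ and viewed, at most 13 in all, crops included, and the job is handed in when it is done.

Besides the shell and the picture viewer there is one more tool, called after "Call:" as a command line: name --argument value ..., lists and objects as JSON in quotes. jog_arm: Moves the arm, as the interface text tells. Its arguments: {"type":"object","properties":{"commands":{"type":"array","items":{"type":"array"}},"grip_force":{"type":"number"}},"required":["commands"]}

```bash
ls; mkdir -p pics; cat > h.py <<'E'
import numpy as np, cv2
from cell import r
from scipy.spatial.transform import Rotation as R
def snap(n,f):
    im=r.get_image(n); cv2.imwrite('pics/'+f+'.png',cv2.cvtColor(im,cv2.COLOR_RGB2BGR)); return im
def rays(n,px):
    c=r.calibration(n); K=np.array(c['camera_matrix']); d=np.array([c['k1'],0,0,0,0],float)
    u=cv2.undistortPoints(np.array(px,float).reshape(-1,1,2),K,d).reshape(-1,2)
    v=np.c_[u,np.ones(len(u))]
    if 'mount' in c:
        s=r.observe(); q=s['orientation']; Rt=R.from_quat([q[1],q[2],q[3],q[0]]).as_matrix(); M=np.array(c['mount'])
        return np.array(s['position'])+Rt@M[:3,3], v@(Rt@M[:3,:3]).T
    Rm=cv2.Rodrigues(np.array(c['rvec'],float))[0]; return -Rm.T@np.array(c['tvec'],float).ravel(), v@Rm
def toz(n,px,z):
    o,d=rays(n,px); return o+d*((z-o[2])/d[:,2])[:,None]
E
python3 - <<'E'
from h import *
snap('top','top0'); snap('scene','scene0')
o,d=rays('top',[[320,240]]);print(o,d)
s=r.observe();print(s['position'],s['orientation'],s['t'],r.tip_reach)
E
```

```text
pics
[0.32939994 0.1599354  1.29472557] [[ 1.60559851e-01 -9.62742423e-04 -9.87083165e-01]]
[0.18886769 0.54290139 0.25588571] [-7.86278119e-05  1.66651513e-01  9.86015752e-01 -4.51054739e-04] 0.1 0.025
```

View pics/top0.png

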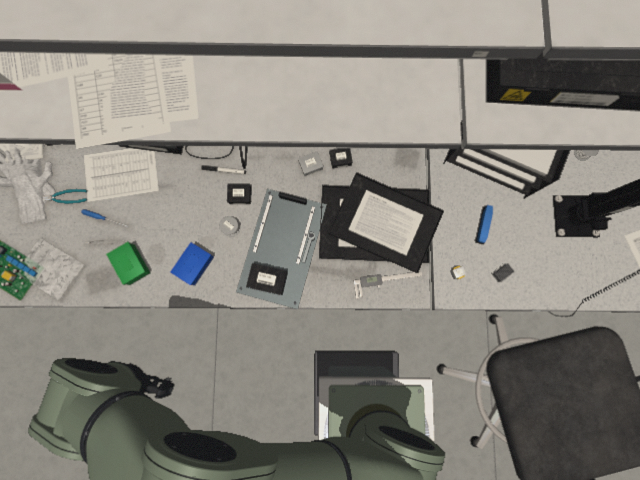

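View pics/scene0.png

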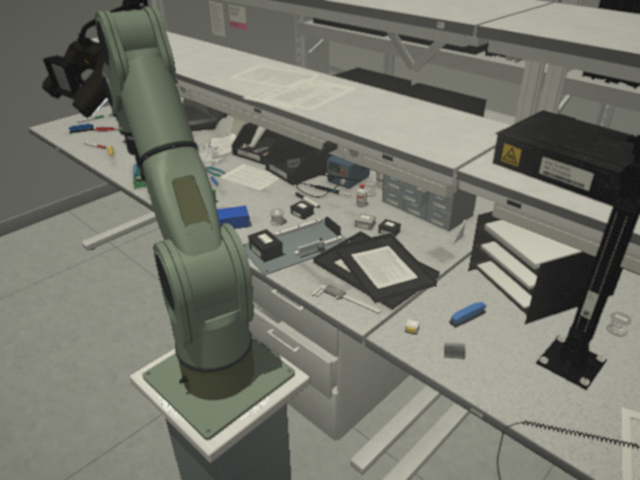

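The top view shows the lane plate at about (280,250), the black box at (267,277), the end stop at (293,197), and the keeper near (312,245). The arm is at lower left. I'll zoom in on the lane.

```bash
python3 - <<'E'
from h import *
im=cv2.imread('pics/top0.png')
c=im[180:315,220:345]
cv2.imwrite('pics/crop0.png',cv2.resize(c,None,fx=4.4,fy=4.4,interpolation=cv2.INTER_CUBIC))
E
```

```text
(no output)
```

View pics/crop0.png

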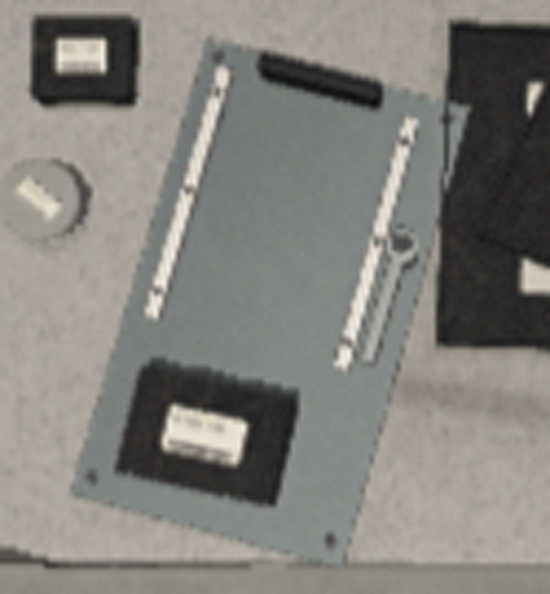

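```bash
cat >> h.py <<'E'
def c2p(p): return (np.array(p,float)+.5)/4.4-.5+[220,180]
E
python3 - <<'E'
from h import *
np.set_printoptions(precision=4,suppress=True)
pl=toz('top',c2p([[72,493],[347,563],[468,105],[210,38]]),.006)
print('plate',pl)
L=toz('top',c2p([[153,318],[223,66]]),.02); Rr=toz('top',c2p([[342,367],[411,117]]),.02)
print(L,Rr)
im=cv2.imread('pics/top0.png'); g=cv2.cvtColor(im,cv2.COLOR_BGR2GRAY)
m=(g<75).astype(np.uint8); m[:,:240]=0;m[:258]=0;m[298:]=0;m[:,292:]=0
m=cv2.morphologyEx(m,cv2.MORPH_CLOSE,np.ones((11,11)))
cs=max(cv2.findContours(m,0,2)[0],key=cv2.contourArea); rc=cv2.minAreaRect(cs); bp=cv2.boxPoints(rc)
b=toz('top',bp,.057);print('box',b,b.mean(0))
for A in (pl[[0,3]],pl[[1,2]],L,Rr): d=A[1]-A[0]; print(np.degrees(np.arctan2(d[1],d[0])),np.linalg.norm(d))
e=np.diff(np.r_[b,b[:1]],axis=0); print(np.degrees(np.arctan2(e[:,1],e[:,0])),np.linalg.norm(e,axis=1))
k=toz('top',c2p([[403,245],[371,360]]),.046);print('keeper',k)
print(toz('top',c2p([[85,60],[42,200]]),.035))
E
```

```text
plate [[0.3864 0.3989 0.006 ]
 [0.3425 0.2185 0.006 ]
 [0.6495 0.1418 0.006 ]
 [0.6945 0.3177 0.006 ]]
[[0.5002 0.3479 0.02  ]
 [0.6712 0.3067 0.02  ]] [[0.469  0.2233 0.02  ]
 [0.6374 0.1801 0.02  ]]
box [[0.3986 0.3627 0.057 ]
 [0.4713 0.3471 0.057 ]
 [0.4471 0.2467 0.057 ]
 [0.3748 0.2632 0.057 ]] [0.423  0.3049 0.057 ]
-14.757559800988814 0.318671077665882
-14.028534477737535 0.3163941264721625
-13.541227293848005 0.17588846895493365
-14.393883303154343 0.17383690245715044
[ -12.0335 -103.5512  167.1649   76.5475] [0.0744 0.1033 0.0742 0.1022]
keeper [[0.5459 0.1839 0.046 ]
 [0.4708 0.2035 0.046 ]]
[[0.6703 0.3965 0.035 ]
 [0.5755 0.4208 0.035 ]]
```

Call:
jog_arm --commands '[[[0,0,0],[0,0,-0.087],0.4],[[-2.5,-1.45,0],[0,0,0],0.4],[[-2.5,-1.45,0],[0,0,0],0.4],[[-2.5,-1.45,0],[0,0,0],0.4],[[-2.5,-1.45,0],[0,0,0],0.4],[[-2.5,-1.45,0],[0,0,0],0.4],[[-2.5,-1.45,0],[0,0,0],0.4],[[-2.5,-1.45,0],[0,0,0],0.4],[[-2.5,-1.45,0],[0,0,0],0.4],[[-2.5,-1.45,0],[0,0,0],0.4],[[-2.5,-1.45,0],[0,0,0],0.4],[[-2.5,-1.45,0],[0,0,0],0.4],[[-2.5,-1.45,0],[0,0,0],0.4],[[0,0,0],[0,0,0],0.4],[[0,0,0],[0,0,0],0.4]]'

```text
t: 1.35
position: [0.4377, 0.2997, 0.256]
orientation: [-0.0, 0.125, 0.992, -0.0]
ft_force: [0.5, -0.6, -0.0]
grip_width: 0.0597
finger_force: 0.0
```

```bash
python3 - <<'E'
from h import *
np.set_printoptions(precision=4,suppress=True)
s=r.observe(); print(s['position'],s['orientation'],s['grip_width'],r.tip_reach); snap('wrist','w0'); print(r.calibration('wrist'))
E
```

```text
[0.4377 0.2997 0.256 ] [-0.0002  0.1248  0.9922 -0.0003] 0.059670112067453464 0.025
{'camera_matrix': array([[354.0203,   0.    , 321.3037],
       [  0.    , 354.0203, 237.6648],
       [  0.    ,   0.    ,   1.    ]]), 'k1': -0.00895836209767252, 'mount': array([[-0.0011, -0.9523, -0.3051,  0.0784],
       [ 1.    , -0.0009, -0.0005, -0.0004],
       [ 0.0002, -0.3051,  0.9523, -0.1178],
       [ 0.    ,  0.    ,  0.    ,  1.    ]])}
```

View pics/w0.png

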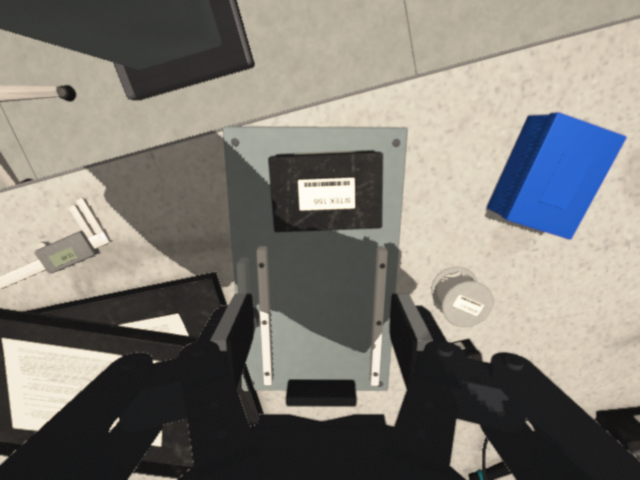

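```bash
python3 - <<'E'
from h import *
np.set_printoptions(precision=4,suppress=True)
im=cv2.imread('pics/w0.png'); g=cv2.cvtColor(im,cv2.COLOR_BGR2GRAY)
m=(g<52).astype(np.uint8); m[:,:255]=0;m[:145]=0;m[242:]=0;m[:,395:]=0
m=cv2.morphologyEx(m,cv2.MORPH_CLOSE,np.ones((35,35)))
m=cv2.morphologyEx(m,cv2.MORPH_OPEN,np.ones((9,9)))
cs=max(cv2.findContours(m,0,2)[0],key=cv2.contourArea); q=cv2.approxPolyDP(cs,6,True).reshape(-1,2); print(q, cv2.contourArea(cs))
v=im.copy(); cv2.drawContours(v,[cs],-1,(0,255,0),1)
cv2.imwrite('pics/w0c.png',cv2.resize(v[120:410,215:415],None,fx=2.05,fy=2.05,interpolation=cv2.INTER_CUBIC))
print(toz('wrist',q,.057))
E
```

```text
[[378 153]
 [270 158]
 [274 230]
 [379 226]] 8098.0
[[0.396  0.3618 0.057 ]
 [0.3768 0.2691 0.057 ]
 [0.4408 0.2537 0.057 ]
 [0.4612 0.3494 0.057 ]]
```

View pics/w0c.png

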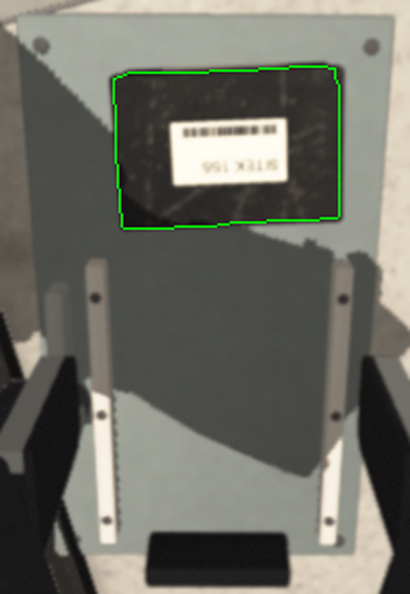

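```bash
python3 - <<'E'
from h import *
np.set_printoptions(precision=4,suppress=True)
P=lambda p:(np.array(p,float)+.5)/2.05-.5+[215,120]
b=toz('wrist',P([[112,72],[340,66],[341,219],[122,229]]),.057)
L=toz('wrist',P([[343,261],[327,544]]),.02); Q=toz('wrist',P([[96,259],[109,542]]),.02); pl=toz('wrist',P([[18,15],[395,17]]),.006)
print(b,b.mean(0)); e=np.diff(np.r_[b,b[:1]],axis=0); print(np.degrees(np.arctan2(e[:,1],e[:,0])),np.linalg.norm(e,axis=1))
print(L,Q,pl)
for A in (L,Q,pl): d=A[1]-A[0]; print(np.degrees(np.arctan2(d[1],d[0])),np.linalg.norm(d))
c=(L.mean(0)+Q.mean(0))/2; a=np.radians(-14.2); x=np.array([np.cos(a),np.sin(a)]); print('origin',c[:2]-.0425*x)
print('hs',toz('wrist',P([[343,298],[329,520],[95,298],[107,520]]),.02))
E
```

```text
[[0.3741 0.2693 0.057 ]
 [0.3956 0.3641 0.057 ]
 [0.4622 0.3512 0.057 ]
 [0.4422 0.2535 0.057 ]] [0.4185 0.3095 0.057 ]
[  77.1889  -11.007  -101.5559  166.9061] [0.0972 0.0678 0.0997 0.07  ]
[[0.4964 0.3514 0.02  ]
 [0.6683 0.3076 0.02  ]] [[0.4639 0.2281 0.02  ]
 [0.6351 0.183  0.02  ]] [[0.339  0.2249 0.006 ]
 [0.385  0.4017 0.006 ]]
-14.316115622300934 0.17733923242888433
-14.779405441749702 0.1770309618008267
75.41663481522896 0.18274340974998723
origin [0.5247 0.278 ]
hs [[0.5166 0.3474 0.02  ]
 [0.6518 0.3122 0.02  ]
 [0.4845 0.2212 0.02  ]
 [0.6199 0.1864 0.02  ]]
```

Call:
jog_arm --commands '[[[2.2,0.1,0],[0,0,0],0.4],[[2.2,0.1,0],[0,0,0],0.4],[[2.2,0.1,0],[0,0,0],0.4],[[2.2,0.1,0],[0,0,0],0.4],[[0,0,2.9],[0,0,0],0.4],[[0,0,2.9],[0,0,0],0.4],[[0,0,2.9],[0,0,0],0.4],[[0,0,2.9],[0,0,0],0.4],[[0,0,2.9],[0,0,0],0.4],[[0,0,2.9],[0,0,0],0.4],[[0,0,2.9],[0,0,0],0.4],[[0,0,0],[0,0,0],0.4],[[0,0,0],[0,0,0],0.4]]'

```text
t: 2.48
position: [0.3517, 0.3265, 0.0531]
orientation: [-0.001, 0.123, 0.992, -0.001]
ft_force: [1.0, 0.8, 0.6]
grip_width: 0.0595
finger_force: 0.0
```

```bash
python3 - <<'E'
from h import *
s=r.observe(); print(s['position'],s['orientation'],s['ft_force']); snap('wrist','w1')
E
```

```text
[0.35165636 0.32652481 0.05311266] [-7.76490280e-04  1.22853064e-01  9.92424193e-01 -8.61737247e-04] [0.97339696 0.77027896 0.62242375]
```

View pics/w1.png

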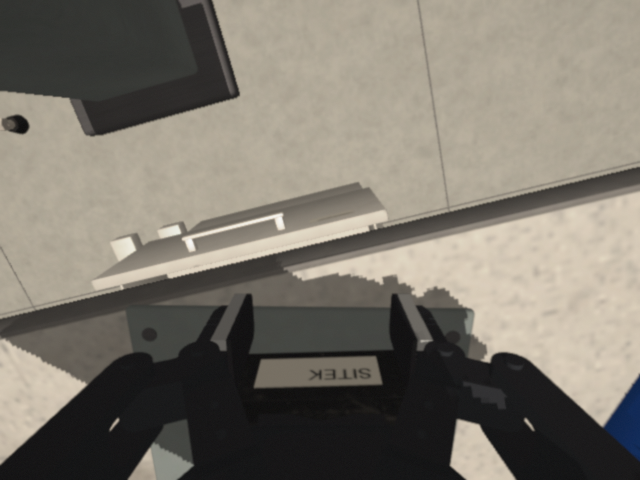

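Call:
jog_arm --commands '[[[-0.6,0,0],[0,0,0],0.4],[[-0.6,0,0],[0,0,0],0.4],[[-0.3,0,0],[0,0,0],0.4],[[-0.3,0,0],[0,0,0],0.4],[[-0.3,0,0],[0,0,0],0.4],[[-0.3,0,0],[0,0,0],0.4],[[-0.3,0,0],[0,0,0],0.4],[[-0.3,0,0],[0,0,0],0.4],[[-0.3,0,0],[0,0,0],0.4],[[-0.3,0,0],[0,0,0],0.4],[[-0.3,0,0],[0,0,0],0.4],[[-0.3,0,0],[0,0,0],0.4],[[-0.3,0,0],[0,0,0],0.4],[[-0.3,0,0],[0,0,0],0.4],[[0,0,0],[0,0,0],0.4]]'

```text
t: 3.78
position: [0.4001, 0.3142, 0.0533]
orientation: [0.0, 0.124, 0.992, -0.0]
ft_force: [-0.9, 0.4, -1.3]
grip_width: 0.0602
finger_force: 0.0
```

```bash
python3 - <<'E'
from h import *
s=r.observe(); print(s['position'],s['orientation'],s['ft_force']); im=snap('top','t1'); im=cv2.imread('pics/t1.png')
cv2.imwrite('pics/t1c.png',cv2.resize(im[180:315,220:345],None,fx=4.4,fy=4.4,interpolation=cv2.INTER_CUBIC))
E
```

```text
[0.40006914 0.31415584 0.05326345] [ 3.19357002e-04  1.23911506e-01  9.92293221e-01 -1.07149197e-05] [-0.9382915   0.44293141 -1.27056496]
```

View pics/t1c.png

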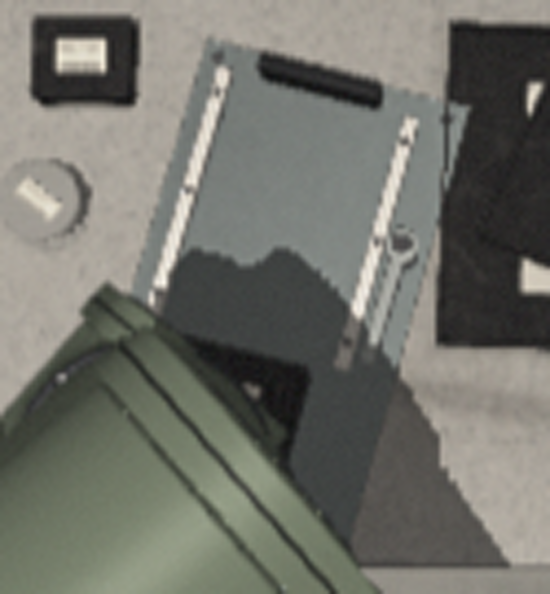

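Call:
jog_arm --commands '[[[1.0,0,0],[0,0,0],0.4],[[1.5,0,0],[0,0,0],0.4],[[1.0,0,0],[0,0,0],0.4],[[0,0,-3],[0,0,0],0.4],[[0,0,-3],[0,0,0],0.4],[[0,0,-3],[0,0,0],0.4],[[0,0,-3],[0,0,0],0.4],[[0,0,-3],[0,0,0],0.4],[[-2.5,0,-3],[0,0,0],0.4],[[-2.5,0,0],[0,0,0],0.4],[[-2.5,0,0],[0,0,0],0.4],[[0,0,0],[0,0,0],0.4],[[0,0,0],[0,0,0],0.4]]'

```text
t: 4.92
position: [0.4381, 0.3044, 0.2329]
orientation: [-0.0, 0.124, 0.992, -0.0]
ft_force: [0.2, 0.4, -0.8]
grip_width: 0.0598
finger_force: 0.0
```

```bash
python3 - <<'E'
from h import *
s=r.observe(); print(s['position'],s['orientation'],s['ft_force'],s['t']); snap('wrist','w2'); im=cv2.imread('pics/w2.png')
cv2.imwrite('pics/w2c.png',cv2.resize(im[90:370,205:425],None,fx=2.1,fy=2.1,interpolation=cv2.INTER_CUBIC))
E
```

```text
[0.4380624  0.30442233 0.23289851] [-1.61152771e-04  1.24103027e-01  9.92269308e-01 -1.84672668e-04] [ 0.18309946  0.40428481 -0.76644732] 4.9167
```

View pics/w2c.png

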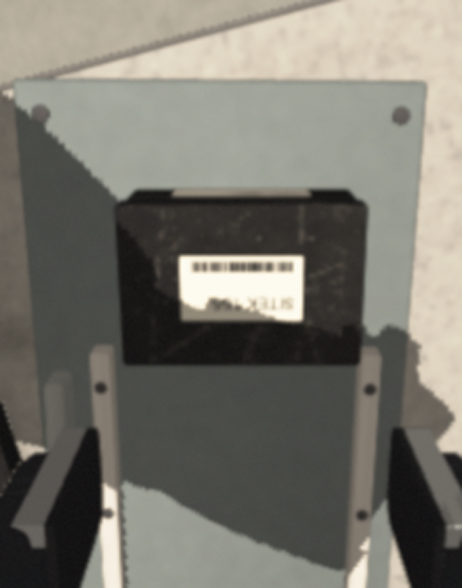

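The box is square now, with its top corners at about (116,203), (367,205), (359,363) and (125,363) in the crop. Its front is near the rail entrance.

```bash
python3 - <<'E'
from h import *
np.set_printoptions(precision=4,suppress=True)
P=lambda p:(np.array(p,float)+.5)/2.1-.5+[205,90]
a=np.radians(-14.4); X=np.array([np.cos(a),np.sin(a)]); Y=np.array([-X[1],X[0]])
b=toz('wrist',P([[116,203],[367,205],[359,363],[125,363]]),.057)[:,:2]
L=toz('wrist',P([[370,348],[370,389],[362,515]]),.02)[:,:2]; Q=toz('wrist',P([[102,348],[101,388],[108,513]]),.02)[:,:2]
pl=toz('wrist',P([[14,80],[426,80]]),.006)[:,:2]
s=r.observe()['position'][:2]
o=(L[0]+Q[0])/2+.045*X; print('o',o)
f=lambda p:1e3*np.c_[(p-o)@X,(p-o)@Y]
for n,A in (('b',b),('c',b.mean(0)[None]),('L',L),('R',Q),('pl',pl),('tcp',s[None])): print(n,f(A))
e=np.diff(np.r_[b,b[:1]],axis=0); print(np.degrees(np.arctan2(e[:,1],e[:,0])))
E
```

```text
o [0.5243 0.2777]
b [[-120.1518  -47.0899]
 [-119.6292   52.5279]
 [ -52.2669   52.6742]
 [ -51.9764  -46.6742]]
c [[-86.0061   2.8595]]
L [[-45.1855  63.6403]
 [-24.0344  64.7859]
 [ 46.1569  64.5066]]
R [[-44.8145 -63.6403]
 [-24.1733 -65.2816]
 [ 45.3875 -65.6477]]
pl [[-166.324   -98.5669]
 [-166.7777   84.2178]]
tcp [[-91.003    4.6925]]
[  75.2994  -14.2756 -104.2325  165.9494]
```

Call:
jog_arm --commands '[[[1.8,-0.1,0],[0,0,0.006],0.4],[[1.8,-0.1,0],[0,0,0],0.4],[[1.8,0,0],[0,0,0],0.4],[[0,0,3],[0,0,0],0.4],[[0,0,3],[0,0,0],0.4],[[0,0,3],[0,0,0],0.4],[[0,0,3],[0,0,0],0.4],[[0,0,3],[0,0,0],0.4],[[0,0,3],[0,0,0],0.4],[[0,0,0],[0,0,0],0.4],[[-0.5,0,0],[0,0,0],0.4],[[-0.3,0,0],[0,0,0],0.4],[[-0.3,0,0],[0,0,0],0.4],[[-0.3,0,0],[0,0,0],0.4],[[-0.3,0,0],[0,0,0],0.4],[[-0.3,0,0],[0,0,0],0.4],[[0,0,0],[0,0,0],0.4]]'

```text
t: 6.38
position: [0.4053, 0.311, 0.0537]
orientation: [0.0, 0.127, 0.992, 0.0]
ft_force: [0.6, 0.9, 0.1]
grip_width: 0.0597
finger_force: 0.0
```

Call:
jog_arm --commands '[[[-0.4,-0.03,0],[0,0,0],0.4],[[-0.4,-0.03,0],[0,0,0],0.4],[[-0.4,-0.03,0],[0,0,0],0.4],[[-0.4,-0.03,0],[0,0,0],0.4],[[-0.4,-0.03,0],[0,0,0],0.4],[[-0.4,-0.03,0],[0,0,0],0.4],[[-0.4,-0.03,0],[0,0,0],0.4],[[-0.4,-0.03,0],[0,0,0],0.4],[[-0.4,-0.03,0],[0,0,0],0.4],[[-0.4,-0.03,0],[0,0,0],0.4],[[-0.4,0,0],[0,0,0],0.4],[[-0.4,0,0],[0,0,0],0.4],[[0,0,0],[0,0,0],0.4]]'

```text
t: 7.47
position: [0.4513, 0.2957, 0.0532]
orientation: [0.0, 0.127, 0.992, -0.0]
ft_force: [0.3, 0.3, 1.0]
grip_width: 0.0598
finger_force: 0.0
```

```bash
python3 - <<'E'
from h import *
a=np.radians(-14.5); X=np.array([np.cos(a),np.sin(a)]); Y=np.array([-X[1],X[0]])
s=r.observe(); p=np.array(s['position'][:2])-[.5243,.2777]; print(p@X,p@Y,s['position'],s['orientation'],s['ft_force'])
snap('wrist','w3')
E
```

```text
-0.07515216990731693 -0.0008335919185581721 [0.45133289 0.29570956 0.05323338] [ 3.86569479e-04  1.26983457e-01  9.91904758e-01 -5.86781179e-05] [0.30621184 0.28522725 0.95662651]
```

View pics/w3.png

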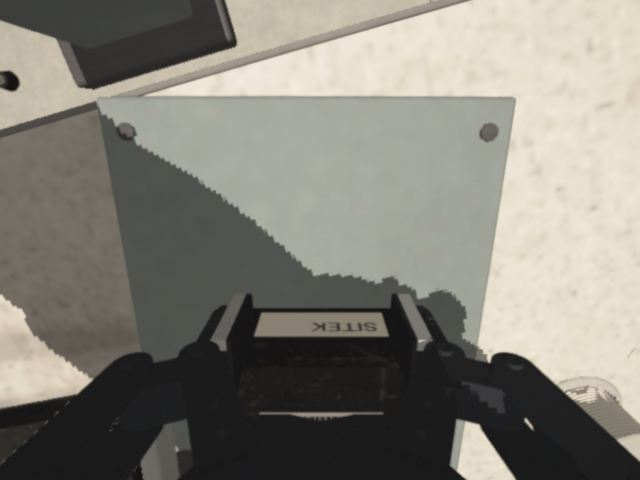

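Call:
jog_arm --commands '[[[-0.5,0,0],[0,0,0],0.4],[[-0.5,0,0],[0,0,0],0.4],[[-0.5,0,0],[0,0,0],0.4],[[-0.5,0,0],[0,0,0],0.4],[[-0.5,0,0],[0,0,0],0.4],[[-0.5,0,0],[0,0,0],0.4],[[-0.5,0,0],[0,0,0],0.4],[[-0.5,0,0],[0,0,0],0.4],[[-0.5,0,0],[0,0,0],0.4],[[-0.5,0,0],[0,0,0],0.4],[[0,0,0],[0,0,0],0.4]]'

```text
t: 8.43
position: [0.4998, 0.2831, 0.0533]
orientation: [0.0, 0.127, 0.992, -0.0]
ft_force: [0.4, 1.0, -0.5]
grip_width: 0.0597
finger_force: 0.0
```

```bash
cat > st.py <<'E'
from h import *
a=np.radians(-14.5); X=np.array([np.cos(a),np.sin(a)]); Y=np.array([-X[1],X[0]])
s=r.observe(); p=np.array(s['position'][:2])-[.5243,.2777]; q=s['orientation']; print(s['t'],'lane',p@X,p@Y,s['position'][2],np.degrees(2*np.arctan2(q[1],q[2])),s['ft_force'],s['qpos'])
E
python3 - <<'E'
from st import *
E
```

```text
8.4333 lane -0.025068846520805724 -0.0008707961488438696 0.053283707685323624 14.59371515111948 [ 0.40854197  0.96147007 -0.50952402] [-0.51479955  1.00035973 -0.11200024  1.65533964  0.19987886  0.49657247
  0.56441389]
```

Straight so far, with 75 mm left.

Call:
jog_arm --commands '[[[-0.5,0,0],[0,0,0],0.4],[[-0.5,0,0],[0,0,0],0.4],[[-0.5,0,0],[0,0,0],0.4],[[-0.5,0,0],[0,0,0],0.4],[[-0.5,0,0],[0,0,0],0.4],[[-0.5,0,0],[0,0,0],0.4],[[-0.5,0,0],[0,0,0],0.4],[[-0.5,0,0],[0,0,0],0.4],[[-0.5,0,0],[0,0,0],0.4],[[-0.5,0,0],[0,0,0],0.4],[[-0.5,0,0],[0,0,0],0.4],[[-0.5,0,0],[0,0,0],0.4],[[0,0,0],[0,0,0],0.4]]'

```text
t: 9.52
position: [0.5578, 0.268, 0.0533]
orientation: [0.0, 0.127, 0.992, -0.0]
ft_force: [-0.3, -0.6, -0.7]
grip_width: 0.0596
finger_force: 0.0
```

Call:
jog_arm --commands '[[[-0.2,0,0],[0,0,0],0.4],[[-0.2,0,0],[0,0,0],0.4],[[-0.2,0,0],[0,0,0],0.4],[[-0.2,0,0],[0,0,0],0.4]]'

```text
t: 9.85
position: [0.5646, 0.2666, 0.0533]
orientation: [-0.0, 0.126, 0.992, -0.0]
ft_force: [-1.5, 0.3, -1.2]
grip_width: 0.0599
finger_force: 0.7
```

Call:
jog_arm --commands '[[[-0.2,0,0],[0,0,0],0.4],[[-0.2,0,0],[0,0,0],0.4]]'

```text
t: 10.02
position: [0.5686, 0.2655, 0.0533]
orientation: [-0.0, 0.127, 0.992, -0.0]
ft_force: [-1.5, -0.1, -0.7]
grip_width: 0.0596
finger_force: 0.7
```

```bash
python3 - <<'E'
from st import *
E
```

```text
10.0167 lane 0.04590268187666446 -0.0007066276319881767 0.05327206234968437 14.536760640114926 [-1.4755709  -0.08388841 -0.73721364] [-0.4212296   1.0560041  -0.14506622  1.44234288  0.20725181  0.65835466
  0.65921458]
```

Next, small steps until the end stop shows up as force.

Call:
jog_arm --commands '[[[-0.15,0,0],[0,0,0],0.4],[[-0.15,0,0],[0,0,0],0.4]]'

```text
t: 10.18
position: [0.5715, 0.2648, 0.0533]
orientation: [-0.0, 0.127, 0.992, -0.0]
ft_force: [-0.9, 0.7, -0.6]
grip_width: 0.0599
finger_force: 0.8
```

Call:
jog_arm --commands '[[[-0.1,0,0],[0,0,0],0.4],[[-0.1,0,0],[0,0,0],0.4]]'

```text
t: 10.35
position: [0.5733, 0.2643, 0.0533]
orientation: [-0.0, 0.127, 0.992, -0.0]
ft_force: [-1.5, 0.4, 0.7]
grip_width: 0.0597
finger_force: 0.7
```

Call:
jog_arm --commands '[[[-0.1,0,0],[0,0,0],0.4],[[-0.1,0,0],[0,0,0],0.4]]'

```text
t: 10.52
position: [0.5752, 0.2638, 0.0533]
orientation: [-0.0, 0.127, 0.992, -0.0]
ft_force: [-1.7, -0.2, 0.2]
grip_width: 0.0598
finger_force: 0.7
```

Call:
jog_arm --commands '[[[-0.1,0,0],[0,0,0],0.4],[[-0.1,0,0],[0,0,0],0.4]]'

```text
t: 10.68
position: [0.5763, 0.2635, 0.0532]
orientation: [-0.001, 0.127, 0.992, -0.0]
ft_force: [-13.4, 2.0, 7.6]
grip_width: 0.0595
finger_force: 7.0
```

```bash
python3 - <<'E'
from st import *
E
```

```text
10.6833 lane 0.053878837971313064 -0.0006850721556102626 0.053191570151054156 14.536626996450016 [-13.35441611   1.95123406   7.60065285] [-0.4113644   1.0641421  -0.1493324   1.41405365  0.20682801  0.68054422
  0.67093665]
```

Call:
jog_arm --commands '[[[0,0,0],[0,0,0],0.4],[[0,0,0],[0,0,0],0.4],[[0,0,0],[0,0,0],0.4],[[0.3,0,0],[0,0,0],0.4],[[0.7,0,0],[0,0,0],0.4],[[0.7,0,0],[0,0,0],0.4],[[0,0,-2],[0,0,0],0.4],[[0,0,-3],[0,0,0],0.4],[[1.5,0,-3],[0,0,0],-1],[[2.5,0,-3],[0,0,0],-1],[[2.5,0,-3],[0,0,0],-1],[[0,0,-3],[0,0,0],-1],[[0,0,0],[0,0,0],-1],[[0,0,0],[0,0,0],-1]]'

```text
t: 11.85
position: [0.4977, 0.2844, 0.2248]
orientation: [0.001, 0.126, 0.992, 0.001]
ft_force: [-0.3, 0.7, -0.4]
grip_width: -0.0002
finger_force: 0.0
```

```bash
python3 - <<'E'
from st import *
snap('wrist','w4'); im=cv2.imread('pics/w4.png')
cv2.imwrite('pics/w4c.png',cv2.resize(im[100:430,150:480],None,fx=1.8,fy=1.8,interpolation=cv2.INTER_CUBIC))
E
```

```text
11.85 lane -0.027437342786914634 -0.00021252058310548046 0.22477855339031114 14.511808915798213 [-0.33005173  0.68128618 -0.41525226] [-0.4888139   0.74201014 -0.1699757   1.53626753  0.15034194  0.87322028
  0.60619098]
```

View pics/w4c.png

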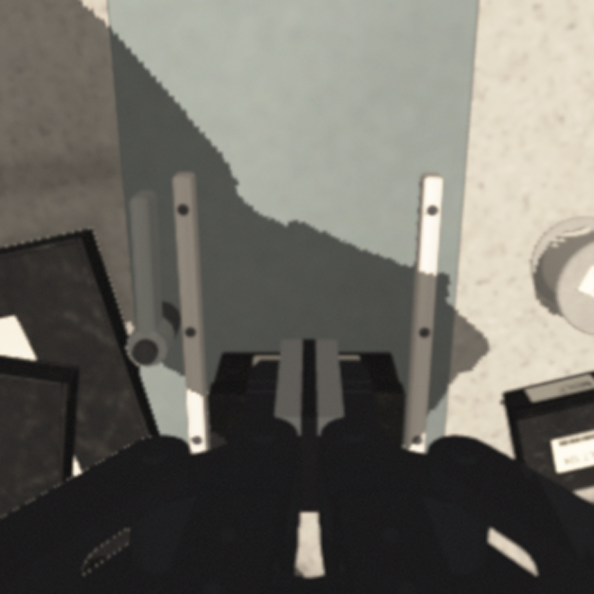

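```bash
python3 - <<'E'
from st import *
np.set_printoptions(precision=4,suppress=True)
o=np.array([.5243,.2777])
P=lambda p:(np.array(p,float)+.5)/1.8-.5+[150,100]
def f(px,z): w=toz('wrist',P(px),z)[:,:2]-o; return 1e3*np.c_[w@X,w@Y]
print('keeper tip,mid,bolt',f([[144,192],[146,260]],.046),f([[146,350]],.052))
print('rails near',f([[185,173],[432,175],[190,331],[424,331]],.02))
print('tray',f([[93,232],[158,436]],.01))
print('box back top corners',f([[222,353],[392,352]],.057))
print('box back, bottom side',f([[208,430],[405,430]],.006))
E
```

```text
11.9 lane -0.027493372317625824 -0.0006524991575093198 0.22344376053598236 14.528621715882792 [ 0.29246999  0.25249366 -0.45523866] [-0.48847543  0.74409536 -0.16982048  1.53689257  0.15046056  0.87276866
  0.60620211]
keeper tip,mid,bolt [[-39.289  -79.1128]
 [ -5.279  -80.8704]] [[ 40.4826 -83.0766]]
rails near [[-43.2736 -64.2554]
 [-42.0414  61.8366]
 [ 45.0858 -66.8793]
 [ 45.2892  62.4446]]
tray [[  -9.0677 -118.0947]
 [ 119.2804  -92.3802]]
box back top corners [[ 39.6294 -44.1576]
 [ 39.213   39.9195]]
box back, bottom side [[117.7688 -62.6979]
 [117.9564  57.2313]]
```

Box is centred: its rear edge spans crop 215–405, with rail inner faces at about 205 and 412. The keeper is open, tip (144,195) and pivot (146,350). I'll go round the outside of the keeper tip.

Call:
jog_arm --commands '[[[-0.1,-2.85,0],[0,0,0],-1],[[-0.1,-2.85,0],[0,0,0],-1],[[-0.1,-2.85,0],[0,0,0],-1],[[-0.1,-2.85,0],[0,0,0],-1],[[0,0,0],[0,0,0],-1],[[0,0,2.5],[0,0,0],-1],[[0,0,2.5],[0,0,0],-1],[[0,0,2.5],[0,0,0],-1],[[0,0,2.5],[0,0,0],-1],[[0,0,2.5],[0,0,0],-1],[[0,0,0],[0,0,0],-1],[[0,0,0],[0,0,0],-1]]'

```text
t: 12.9
position: [0.4722, 0.1723, 0.0975]
orientation: [-0.001, 0.127, 0.992, -0.001]
ft_force: [-0.3, 0.6, 1.5]
grip_width: 0.0002
finger_force: 0.0
```

```bash
python3 - <<'E'
from st import *
E
```

```text
12.9 lane -0.024034381317752564 -0.11510518695241448 0.09747013149018952 14.538511847448712 [-0.30738508  0.59754071  1.46684939] [-0.34887591  0.86341143 -0.11809966  1.8999212   0.23509816  0.39464044
  0.6733277 ]
```

Call:
jog_arm --commands '[[[0,0,2],[0,0,0],-1],[[0,0,1.9],[0,0,0],-1],[[0,0,0],[0,0,0],-1],[[0,0.4,0],[0,0,0],-1],[[0,0.4,0],[0,0,0],-1],[[0,0.4,0],[0,0,0],-1],[[0,0.4,0],[0,0,0],-1],[[0,0.4,0],[0,0,0],-1],[[0,0.4,0],[0,0,0],-1],[[0,0.4,0],[0,0,0],-1],[[0,0.4,0],[0,0,0],-1],[[0,0,0],[0,0,0],-1]]'

```text
t: 13.9
position: [0.4811, 0.2044, 0.0593]
orientation: [0.0, 0.126, 0.992, 0.0]
ft_force: [0.5, -0.4, 0.4]
grip_width: 0.0001
finger_force: 0.0
```

```bash
python3 - <<'E'
from st import *
E
```

```text
13.9 lane -0.02347194315869527 -0.08174995568035665 0.059278255282696576 14.50327716367681 [ 0.47110354 -0.4306729   0.36108554] [-0.41022707  0.94856592 -0.0980633   1.84528341  0.22786777  0.35828423
  0.63633314]
```

Call:
jog_arm --commands '[[[-0.06,0.38,0],[0,0,0],-1],[[-0.06,0.38,0],[0,0,0],-1],[[-0.06,0.38,0],[0,0,0],-1],[[-0.06,0.38,0],[0,0,0],-1],[[-0.16,0.38,0],[0,0,0],-1],[[-0.16,0.38,0],[0,0,0],-1],[[-0.16,0.38,0],[0,0,0],-1],[[-0.16,0.38,0],[0,0,0],-1],[[-0.25,0.33,0],[0,0,0],-1],[[-0.25,0.33,0],[0,0,0],-1],[[-0.25,0.33,0],[0,0,0],-1],[[-0.25,0.33,0],[0,0,0],-1],[[-0.33,0.25,0],[0,0,0],-1],[[-0.33,0.25,0],[0,0,0],-1],[[-0.33,0.25,0],[0,0,0],-1],[[-0.33,0.25,0],[0,0,0],-1],[[0,0,0],[0,0,0],-1]]'

```text
t: 15.32
position: [0.5262, 0.2476, 0.0593]
orientation: [0.0, 0.127, 0.992, 0.0]
ft_force: [0.3, 0.6, 0.3]
grip_width: -0.0002
finger_force: 0.0
```

```bash
python3 - <<'E'
from st import *
E
```

```text
15.3167 lane 0.00938064984123409 -0.028706707145693944 0.0592643305947958 14.55364491391733 [0.29092859 0.58265723 0.34791283] [-0.43399693  0.99706383 -0.1216581   1.62684818  0.20332791  0.52955773
  0.64048816]
```

Now the last bit, with a force check.

Call:
jog_arm --commands '[[[-0.3,0.12,0],[0,0,0],-1],[[-0.3,0.12,0],[0,0,0],-1],[[-0.3,0.12,0],[0,0,0],-1],[[-0.2,0.1,0],[0,0,0],-1],[[-0.2,0.1,0],[0,0,0],-1]]'

```text
t: 15.73
position: [0.5397, 0.2495, 0.0593]
orientation: [-0.0, 0.127, 0.992, -0.0]
ft_force: [-0.1, 0.2, 0.0]
grip_width: 0.0002
finger_force: 0.2
```

Call:
jog_arm --commands '[[[-0.15,0,0],[0,0,0],-1],[[-0.15,0,0],[0,0,0],-1]]'

```text
t: 15.9
position: [0.5425, 0.2488, 0.0593]
orientation: [-0.0, 0.127, 0.992, 0.0]
ft_force: [-0.4, 0.7, 0.4]
grip_width: 0.0003
finger_force: 0.3
```

Call:
jog_arm --commands '[[[-0.1,0,0],[0,0,0],-1],[[-0.1,0,0],[0,0,0],-1]]'

```text
t: 16.07
position: [0.5444, 0.2482, 0.0593]
orientation: [-0.0, 0.127, 0.992, 0.0]
ft_force: [-0.6, 0.2, -0.9]
grip_width: 0.0002
finger_force: 0.3
```

Call:
jog_arm --commands '[[[-0.1,0,0],[0,0,0],-1],[[-0.1,0,0],[0,0,0],-1]]'

```text
t: 16.23
position: [0.5463, 0.2478, 0.0593]
orientation: [-0.0, 0.127, 0.992, -0.0]
ft_force: [-0.6, 0.0, -0.2]
grip_width: 0.0002
finger_force: 0.7
```

Call:
jog_arm --commands '[[[-0.1,0,0],[0,0,0],-1],[[0,0,0],[0,0,0],-1]]'

```text
t: 16.4
position: [0.5465, 0.2477, 0.0592]
orientation: [-0.001, 0.126, 0.992, -0.0]
ft_force: [-6.6, 1.8, 3.1]
grip_width: -0.0
finger_force: 3.0
```

Call:
jog_arm --commands '[[[0,0,0],[0,0,0],-1],[[0,0,0],[0,0,0],-1],[[0,0,0],[0,0,0],-1],[[0.3,0,0],[0,0,0],-1],[[0.8,0,0],[0,0,0],-1],[[0.8,0,0],[0,0,0],-1],[[0,0,-2.5],[0,0,0],-1],[[0,0,-3],[0,0,0],-1],[[0,0,-3],[0,0,0],-1],[[1.5,0,-3],[0,0,0],-1],[[2.5,0,-3],[0,0,0],-1],[[2.5,0,-2],[0,0,0],-1],[[2.5,0,0],[0,0,0],-1],[[0,0,0],[0,0,0],-1],[[0,0,0],[0,0,0],-1]]'

```text
t: 17.65
position: [0.4406, 0.2755, 0.2248]
orientation: [0.0, 0.126, 0.992, 0.0]
ft_force: [1.2, 0.2, -0.2]
grip_width: 0.0
finger_force: 0.0
```

```bash
python3 - <<'E'
from st import *
snap('wrist','w5'); im=cv2.imread('pics/w5.png')
cv2.imwrite('pics/w5c.png',cv2.resize(im[150:480,150:480],None,fx=1.8,fy=1.8,interpolation=cv2.INTER_CUBIC))
E
```

```text
17.65 lane -0.08051987542391861 -0.023103451559398844 0.22476286181854502 14.433176314385152 [ 1.1791954   0.22477733 -0.15852825] [-0.53438845  0.66807456 -0.15564474  1.72846443  0.14070391  0.75537823
  0.55923809]
```

View pics/w5c.png

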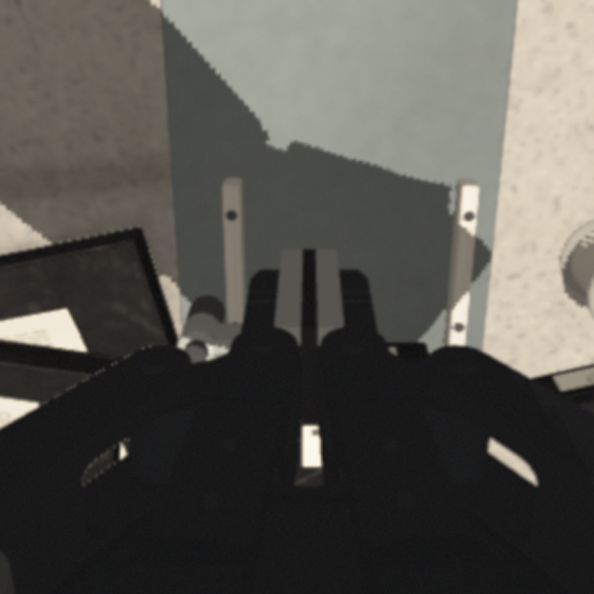

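The force stop came exactly 25 mm behind the box-push stop, which is where the shut keeper's rear face should be. In the last picture the arm has swung across the lane, so I'm handing in.

```bash
python3 -c "
from cell import r
print(r.job_done())"
```

```text
the job is handed in; nothing more can be done
None
```

I pushed the box square and centred against the end stop, then shut the keeper behind it until it met its stop, and handed the job in at about 18 s; the hand-in gave no verdict.

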